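Lock the dish carriage on its rail with the quarter-turn thumbscrew

ROBOT

A 6-joint arm with a two-finger parallel gripper is mounted at the origin on a cart in front of the work surface, level with it; the furniture and walls round the work are solid. World frame = base frame: x ahead of the robot, y to its left, z up, the work surface at z = 0. Lengths are in mm, angles in rad, forces in N, time in s.
With the tool pointing down it reaches from about 350 to 775 mm from the base axis. Payload 7.3 kg.
Tool frame: the origin (TCP) lies at the very end of the fingers, on their centre line; the grasp point (between the pads) lies 19 mm behind it; z points along the fingers, y is the line along which they close (so a half turn about z gives the same grasp; the last joint's range is limited). The gripper opens to 92 mm and grips with 3 to 60 N. Pads are 19 mm wide; open, the fingers measure 130 mm over their backs; the gripper's body (75 mm by 190 mm) begins 47 mm behind the grasp point.
Start: joints at [1.088, 0.342, 1.524, -0, 1.275, -0.146], TCP at [173.482, 495.529, 226.741] pointing down, gripper open.
Joint ranges: [-2.53, 2.53], [-0.77, 2.02], [0.04, 2.7], [-1, 4.14], [0.28, 2.66], [-3.11, 3.11]. Speed limits (rad/s): [2.57, 2.57, 3.14, 3.14, 3.14, 3.14].

INTERFACE

Orientations are given as [roll, pitch, yaw] about the fixed x, y, z axes, in that order (R = Rz(yaw) Ry(pitch) Rx(roll)).
In Python, from plant import get_obs, vision, workorder gives the robot as it stands.
- The arm moves only by the shell command python3 -m pendant 'ROWS' [OPENING]. ROWS is a JSON object of lists of equal length, an entry for each row: "dp": the shift along the tool's x, y, z in m, a list of three; "rotation": the turn, a rotation vector about the tool's x, y, z in rad, a list of three. A call has 1 to 8 rows; each row is the pose to reach, as a shift and turn from the pose commanded when the call began, along the tool's axes at that moment; what a row does not reach only later rows make up. A row lasts 1/8 s, in which the tool goes at most 62.5 mm and 10.7 degrees, less where a joint would pass 70% of its speed; a pose out of reach is approached as far as the arm can. A call with a gripper value outside its range is refused whole. OPENING is the finger opening in m, from 0 to 0.0918, set as the call begins (- or left out, the last holds). The fingers move at their own pace and stop on an object; the grip force is fixed at half the most. Time passes only in rows, so rows that repeat a pose let the fingers close. It gives the time, the measured TCP pose, the force, the opening and the grip force at its end, in the units of the state.
- get_obs(): the state, without advancing time (a new reading comes with each control period).
- vision.capture(name): name is "scene" or "top" or "wrist"; returns a dict with "pixels" (420x560x3 uint8, red, green, blue), "vfov" (degrees; the focal length in pixels is half the picture's height over the tangent of half this angle, whatever the lens; pixels are square), "cx", "cy" (the principal point, pixels), "pose" (4x4, takes a point from camera to world coordinates); the wrist camera has in their place "T_tool_cam" (4x4, takes a point from camera to tool coordinates, whose origin is the TCP and whose axes are the flange's). Camera axes: x right, y up, looking along -z (the intrinsics and any distortion apply to the point x, -y, -z); pixel columns grow to the right and rows downward; lengths in mm; the calibration is good to about 2 mm. A picture is of the moment at which its call begins: read the wrist's pose just before it. There is no depth.
- workorder.close_job(): hands the job in; it is judged then, once.
The state is a dict: "time": time; "joint_positions": joint angles; "dq": joint speeds; "tau": joint torques, N m; "tool_pos": TCP position; "tcp_rot": TCP orientation; "contact_force": force on the tool from outside, world axes, zero at the start; "moment": the same for the moment, N m; "grip_width": finger opening in mm; "finger_force": force on a finger pad.
Only numpy, scipy, OpenCV 4.12 (cv2) and the standard library are available. Lean on these libraries where they do the work, as an engineer would, in place of code of your own. Each camera call takes 0.05 s, during which the arm holds its last target. There are 200 camera calls.

TASK

Lock the dish carriage to its rail: take the thumbscrew from its parking hole, put it through the carriage's hole and slide the carriage about the station mark until you feel the screw drop through the slot of the locking strip hidden below. Then press it down against its spring, turn it a quarter turn clockwise and let it spring up into its locked seat. Work gently, never forcing the screw hard against the rail or carriage (40 N at most), and leave the other things alone.

Things in the scene. Friction and masses are not known exactly. Their poses are not given: they have to be found in the camera images.
- rail: Fixed aluminium T-slot rail, 50 mm wide, 40 mm high, about 350 mm long, with dark end blocks and a scale on its near edge. Origin: centre of its underside, on the bench. Its y axis runs along the rail (to the robot's left), x away from the robot, z up. The carriage rides on it, 48.5 mm high at its top.
- parking (a point): Centre of the mouth of the thumbscrew's parking hole, 18.6 mm wide, 32 mm deep, on top of the end block at the rail's +y end, 172 mm from the rail's centre; block 54 x 50 mm, its top 48.5 mm above the bench, level with the carriage's top.
- station (a point): Fixed point on the rail's axis at its station mark (small dark index block on its near side), at the height of the carriage's top; axes as the rail's. 18 mm below it lies a fixed 4 mm steel strip, at least 95 mm to each side. Its only slot, 20 mm across the rail x 7.5 mm along it, is centred across the rail but up to 26 mm from the station along it: not measured, feel for it.
- carriage_hole (a point): Centre, at the top face, of the carriage's through hole, 18.6 mm wide, 8 mm deep. Axes as the rail's. The aluminium carriage (plate 124 mm along the rail, 60 mm across; glass dish 19 mm high on its far side, centre 98 mm beyond the hole) only slides along the rail, with a drag of about 1.5 N; the screw in its hole can drag it.
- carriage (a joint): Place of the carriage along the rail, m: 0 = its hole at the station, positive toward the rail's +y; travel 45 mm each way.
- thumbscrew: Loose quarter-turn thumbscrew, about 90 g, upright in the parking hole. Origin on its axis at the underside of its relaxed spring collar, where it sits on the block; z up. Black wing to grip: 12 mm thick along y, 38 mm long along x, 15 to 39 mm above the origin. Below the wing a skirt 29 mm wide (8 to 16 mm) and the steel collar 25 mm wide (0 to 9 mm).
- screw_tip (a point): Lowest point of the screw, on its axis, 25 mm below its origin. Under the collar: shoulder 16 mm wide to 11 mm below the origin, neck 6 mm, then at the tip a square cross bar 15.5 mm long along the screw's x (in line with the wing), 5.5 mm thick and high. It passes the slot only lying across the rail; resting on the strip beside the slot, the origin is 7 mm above the carriage's top.
- collar (a joint): Compression of the screw's spring collar, m: 0 relaxed, 0.007 at its end; 1.2 N at 0, then 1.2 N more per mm. With the collar on the carriage and the bar through the slot: pressed over 0.005 the bar clears a ridge and turns clockwise (from above); past about 65 degrees it can rise into its seat, reading about 0.0025. Stops block it at about 95 degrees and the other way.
- lab_timer: Bystander: round white kitchen-style timer with a red knob, 65 mm wide, 44 mm high, origin under its centre. Leave alone.
- forceps: Bystander: steel forceps lying on the bench, 16 x 125 x 10 mm, origin under its centre. Leave alone.
- chamber_case: Bystander: small black case, 44 x 92 x 19 mm, origin under its centre. Leave alone.
There are look-alikes about, which are no part of the job. Leave any red or turquoise look-alike of the thumbscrew alone.

How it is judged:
By the outcome, as a careful person would: the job done as asked, in the order asked, and still so for the second after the job is handed in, with the robot touching nothing.
It also fails if it takes over 72 s, if anything falls off the work surface, if the arm or the gripper's body presses on something with over 40 N, if the wrist force passes 120 N, or if a joint passes its speed limit or range.

## Working session

There is one attempt and no reset: what is moved stays moved. The work goes in short steps, Python scripts to look and compute and a shell command to move; the robot and the scene stay as the last step left them, time stands still between calls to the robot, and variables do not carry over. Pictures are saved under pics/ and viewed, at most 10 in all, crops included, and the job is handed in when it is done.

```bash
ls; mkdir -p pics
python3 - <<'E'
from plant import get_obs, vision
import cv2, json, numpy as np
o=get_obs(); print({k:np.round(v,4).tolist() for k,v in o.items()})
ims=[]
for n in ["scene","top","wrist"]:
    c=vision.capture(n); cv2.imwrite(f"pics/{n}0.png",c["pixels"][:,:,::-1])
    print(n,{k:(np.round(v,4).tolist()) for k,v in c.items() if k!="pixels"})
    np.save(f"{n}0.npy",c,allow_pickle=True)
E
```

```text
pics
{'time': 0.0, 'joint_positions': [1.088, 0.3427, 1.525, -0.0, 1.2754, -0.146], 'dq': [-0.0001, 0.0018, -0.0017, 0.0005, 0.0018, 0.002], 'tau': [-0.0003, -43.1249, -24.4214, 0.0717, 0.0562, -0.0001], 'tool_pos': [173.2852, 495.1211, 226.041], 'tcp_rot': [-3.14, -0.0002, 2.8048], 'contact_force': [0.3486, -0.8041, 0.0076], 'moment': [-0.0153, -0.0151, -0.0491], 'finger_force': 0.0, 'grip_width': 91.6346}
scene {'vfov': 45.0948, 'cx': 276.5487, 'cy': 210.4551, 'pose': [[-0.9146, 0.1909, -0.3564, 159.3893], [-0.4037, -0.4788, 0.7796, 1078.0931], [-0.0219, 0.8569, 0.515, 599.4798], [0.0, 0.0, 0.0, 1.0]]}
top {'vfov': 51.5932, 'cx': 277.8748, 'cy': 210.0922, 'pose': [[0.0022, 0.9863, -0.165, 400.9394], [-0.9996, -0.0026, -0.0288, 251.7489], [-0.0289, 0.165, 0.9859, 924.1522], [0.0, 0.0, 0.0, 1.0]]}
wrist {'vfov': 63.0214, 'cx': 276.842, 'cy': 208.7862, 'T_tool_cam': [[0.0005, 0.9506, 0.3105, 86.2303], [1.0, -0.0004, -0.0003, 1.7566], [-0.0001, 0.3105, -0.9506, -157.2107], [0.0, 0.0, 0.0, 1.0]]}
```

View pics/scene0.png

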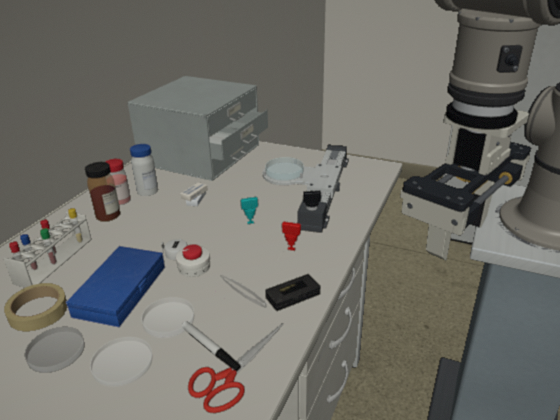

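View pics/top0.png

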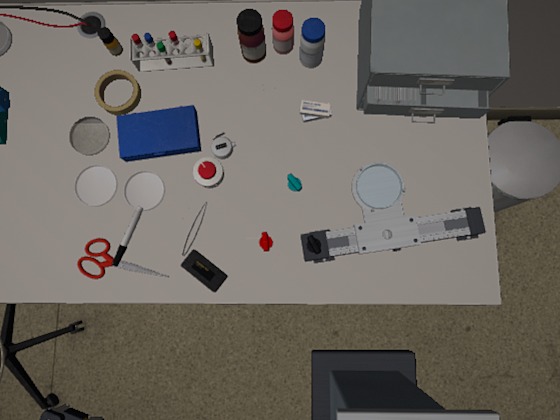

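The rail runs from the block at (315,245) to (470,222) in "top", with the carriage hole at about (388,234) and the dish at (379,186). There are three candidate screws: black at (314,242) on the rail's left (+y) end block, red at (265,241) and turquoise at (294,182). The black one fits, because it is black and stands in the end block. I'll confirm that in a wrist close-up.

```bash
cat > h.py <<'E'
import numpy as np, cv2
from scipy.spatial.transform import Rotation as R
from plant import get_obs, vision
def Ttool(o):
    T=np.eye(4); T[:3,:3]=R.from_euler('xyz',o["tcp_rot"]).as_matrix(); T[:3,3]=o["tool_pos"]; return T
def cap(name,save=None):
    o=get_obs(); c=vision.capture(name)
    c["P"]=Ttool(o)@c["T_tool_cam"] if name=="wrist" else np.array(c["pose"])
    if save: np.save(save+".npy",c,allow_pickle=True); cv2.imwrite(f"pics/{save}.png",c["pixels"][:,:,::-1])
    return c
def load(s):
    c=np.load(s+".npy",allow_pickle=True).item()
    if "P" not in c: c["P"]=np.array(c["pose"])
    return c
def ray(c,u,v):
    f=c["pixels"].shape[0]/2/np.tan(np.radians(c["vfov"])/2)
    d=c["P"][:3,:3]@np.array([(u-c["cx"])/f,-(v-c["cy"])/f,-1]); return c["P"][:3,3],d/np.linalg.norm(d)
def onz(c,u,v,z):
    p,d=ray(c,u,v); return p+d*(z-p[2])/d[2]
def proj(c,X):
    f=c["pixels"].shape[0]/2/np.tan(np.radians(c["vfov"])/2)
    q=c["P"][:3,:3].T@(np.asarray(X,float)-c["P"][:3,3]); return c["cx"]+f*q[0]/-q[2],c["cy"]-f*q[1]/-q[2]
def tri(obs):
    A=np.zeros((3,3));b=np.zeros(3)
    for c,u,v in obs:
        p,d=ray(c,u,v); M=np.eye(3)-np.outer(d,d); A+=M;b+=M@p
    X=np.linalg.solve(A,b)
    return X,[round(float(np.linalg.norm((np.eye(3)-np.outer(d,d))@(X-p))),2) for p,d in (ray(*k) for k in obs)]
def delta(X,yaw,o=None):
    "shift (m) along present tool axes and rotvec to bring the TCP to X, down, at yaw"
    T=Ttool(o or get_obs()); Rt=R.from_euler('xyz',[np.pi,0,yaw]).as_matrix()
    return np.round(T[:3,:3].T@(np.asarray(X)-T[:3,3])/1000,4), np.round(R.from_matrix(T[:3,:3].T@Rt).as_rotvec(),4)
E
python3 - <<'E'
from h import *
c=load("top0")
S=onz(c,314,241,85);H=onz(c,388,234,48.5);E=onz(c,474,222,48.5)
print(S,H,E)
# wrist camera to be centred on midpoint of S,H at yaw 3.29
for yaw,X in ((3.29,(S+H)/2),):
    T=np.eye(4);T[:3,:3]=R.from_euler('xyz',[np.pi,0,yaw]).as_matrix()
    d=T[:3,:3]@(c0:=np.load("wrist0.npy",allow_pickle=True).item())["T_tool_cam"][:3,:]@[0,0,-1,0]
    p=T[:3,:3]@c0["T_tool_cam"][:3,3]
    z=230
    h=z+p[2]-60; off=p+d*h/-d[2]
    tcp=X-off; tcp[2]=z
    print("tcp",tcp,"delta",delta(tcp,yaw))
E
```

```text
[480.71215654 206.35479353  85.        ] [498.20687096  55.70711441  48.5       ] [ 522.24935692 -116.79456948   48.5       ]
tcp [469.30855077 126.14998109 230.        ] delta (array([-0.4013, -0.2505, -0.0036]), array([-0.0011, -0.0005, -0.4852]))
```

```bash
python3 -m pendant '{"dp":[[-0.05,-0.031,0],[-0.1,-0.062,0],[-0.15,-0.094,0],[-0.2,-0.125,0],[-0.25,-0.156,0],[-0.3,-0.187,0],[-0.35,-0.219,0],[-0.4,-0.25,0]],"rotation":[[0,0,-0.06],[0,0,-0.12],[0,0,-0.18],[0,0,-0.24],[0,0,-0.3],[0,0,-0.36],[0,0,-0.42],[0,0,-0.48]]}'; python3 -m pendant '{"dp":[[0,0,0],[0,0,0]],"rotation":[[0,0,0],[0,0,0]]}'
python3 - <<'E'
from h import *
c=cap("wrist","w1")
E
```

```text
time: 1.15
tool_pos: [469.3, 125.6, 226.7]
tcp_rot: [3.141, 0.0, -2.997]
contact_force: [0.2, 1.4, -0.1]
grip_width: 91.6
finger_force: 0.0
time: 1.4
tool_pos: [467.8, 127.6, 226.4]
tcp_rot: [3.141, -0.001, -3.0]
contact_force: [-1.1, -0.1, -0.1]
grip_width: 91.9
finger_force: 0.0
```

View pics/w1.png

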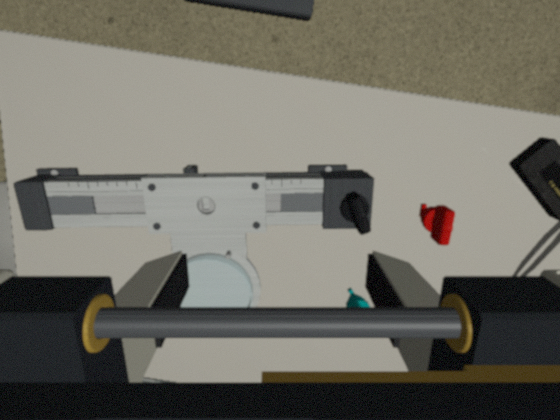

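The wrist view shows the black screw at (358,210) in the right (+y) block. The red look-alike is at (438,222), the turquoise one at (357,298). The carriage hole is at (206,205), the station index block at (190,170). Next comes a second, closer view.

```bash
python3 -m pendant '{"dp":[[-0.01,0.045,0.03],[-0.02,0.09,0.06],[-0.02,0.09,0.06],[-0.02,0.09,0.06],[-0.02,0.09,0.06]],"rotation":[[0,0,0.0],[0,0,0.0],[0,0,0],[0,0,0],[0,0,0]]}'
python3 - <<'E'
from h import *
c=cap("wrist","w2")
a=load("w1")
A=cv2.resize(a["pixels"][150:260,130:400],None,fx=2.9,fy=2.9,interpolation=cv2.INTER_CUBIC)[:,:,::-1]
B=cv2.resize(c["pixels"][130:270,160:430],None,fx=2.9,fy=2.9,interpolation=cv2.INTER_CUBIC)[:,:,::-1]
B=B[:280+0]if 0 else B
o=np.vstack([A,B]);o=o[:600] if o.shape[0]>600 else o
print(A.shape,B.shape,o.shape)
cv2.imwrite("pics/c2.png",c["pixels"][:,:,::-1])
E
```

```text
time: 2.08
tool_pos: [475.5, 219.1, 167.8]
tcp_rot: [3.141, 0.002, -2.999]
contact_force: [0.2, 0.0, -0.1]
grip_width: 91.6
finger_force: 0.0
(319, 783, 3) (406, 783, 3) (600, 783, 3)
```

View pics/c2.png

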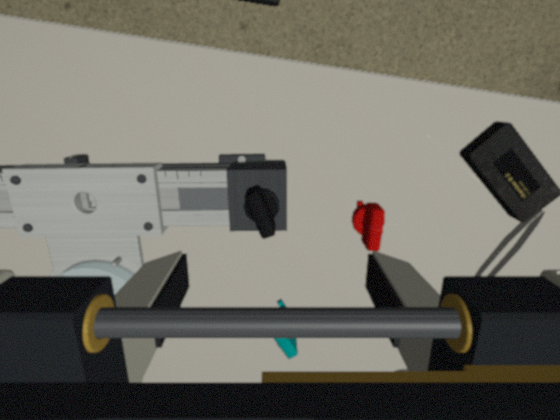

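The black screw now stands at (262,211) in its block, whose corners are about (229,163) to (287,230). I'll enlarge both views, brightened, to confirm it and pick points.

Run:
```python
from h import *
def crop(n,u,v,w,h,k):
    i=load(n)["pixels"][v:v+h,u:u+w,::-1].astype(float)
    i=(255*(i/255)**0.5).astype(np.uint8)
    return cv2.resize(i,None,fx=k,fy=k,interpolation=cv2.INTER_CUBIC)
A=crop("w1",315,160,80,85,5);B=crop("w2",220,155,80,85,5)
C=crop("w2",0,150,160,34,5)
o=np.hstack([A,B]);o=np.vstack([o,C])
print(o.shape);cv2.imwrite("pics/crop1.png",o)
```

```text
(595, 800, 3)
```

View pics/crop1.png

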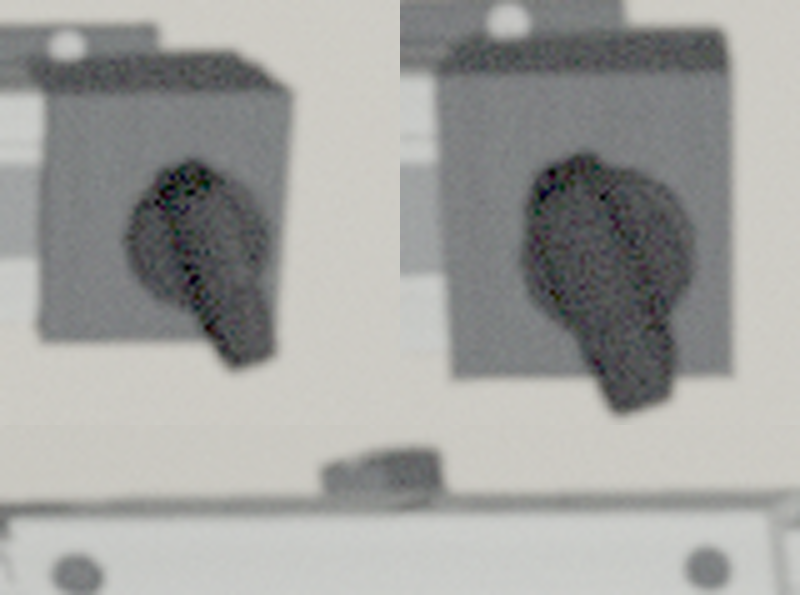

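This is the black thumbscrew, upright in the parking block. Now the measurements: block-top corners across the two views, the skirt circle, wing ends and carriage points.

Run:
```python
from h import *
a,b=load("w1"),load("w2"); t=load("top0")
np.set_printoptions(precision=1,suppress=True)
cr={"NL":((323.6,178.4),(228,169.4)),"NR":((373.4,179),(285.6,169.2)),"FL":((323,228),(230.4,230.5))}
for k,(p,q) in cr.items(): print(k,*tri([(a,*p),(b,*q)]),onz(b,*q,48.5),onz(a,*p,48.5))
print("FR",onz(b,286.4,230.2,48.5))
# wing ends on the top
for n,c,pts in (("A",a,[(353,193),(365,231)]),("B",b,[(255,187.5),(267.5,235)])):
    P=[onz(c,*p,87.5) for p in pts]; d=P[1]-P[0]
    print(n,P,np.linalg.norm(d),"wing yaw",np.arctan2(d[1],d[0]))
print("wing far end",*tri([(a,365,231.5),(b,266.5,236)]), "near", *tri([(a,353,193),(b,255.5,187.5)]))
# dark screw mask, skirt circle on view b
for n,c,(u0,v0,u1,v1) in (("A",a,(325,182,372,240)),("B",b,(232,173,284,245))):
    g=c["pixels"][v0:v1,u0:u1].mean(2); m=(g<32).astype(np.uint8)
    m=cv2.morphologyEx(m,cv2.MORPH_CLOSE,np.ones((3,3)))
    k=max(cv2.findContours(m,cv2.RETR_EXTERNAL,cv2.CHAIN_APPROX_NONE)[0],key=cv2.contourArea)
    print(n,"levels",np.percentile(g,[5,25,50,75]),"box",np.array(cv2.boundingRect(k))+[u0,v0,0,0])
# carriage hole: circles
for n,c,(u0,v0,u1,v1) in (("A",a,(190,190,225,222)),("B",b,(68,183,106,220))):
    g=cv2.resize(c["pixels"][v0:v1,u0:u1].mean(2).astype(np.uint8),None,fx=6,fy=6,interpolation=cv2.INTER_CUBIC)
    cc=cv2.HoughCircles(g,cv2.HOUGH_GRADIENT,1,200,param1=60,param2=15,minRadius=36,maxRadius=90)
    print(n,None if cc is None else [(u0+x/6-.4,v0+y/6-.4,r/6) for x,y,r in cc[0]])
```

```text
NL [454.7 176.8  39.3] [0.13, 0.13] [452.6 177.8  48.5] [453.  175.2  48.5]
NR [445.9 224.4  49.2] [0.42, 0.42] [445.7 224.4  48.5] [446.5 224.7  48.5]
FL [506.6 184.9  46. ] [0.27, 0.27] [505.8 185.2  48.5] [505.3 184.3  48.5]
FR [498.6 233.2  48.5]
A [array([454.3, 197. ,  87.5]), array([488.6, 215.8,  87.5])] 39.0560346576035 wing yaw 0.5000520660165001
B [array([454.1, 202.6,  87.5]), array([489.2, 216.4,  87.5])] 37.6586015467085 wing yaw 0.37451057515419367
wing far end [489.1 215.6  88.7] [0.45, 0.45] near [459.2 202.4  67.5] [0.17, 0.17]
A levels [15.1 32.7 64.  68. ] box [340 192  29  41]
B levels [16.3 27.7 63.  67. ] box [245 186  33  51]
A None
B None
```

```bash
python3 -m pendant '{"dp":[[0,-0.006,0.005],[0,-0.012,0.01],[0,-0.012,0.01],[0,-0.012,0.01]],"rotation":[[0,0,-0.12],[0,0,-0.24],[0,0,-0.24],[0,0,-0.24]]}'
python3 - <<'E'
from h import *
c=cap("wrist","w3")
u,v=proj(c,[475.7,205.2,65]);print(u,v)
u,v=int(u)-55,int(v)-45
i=c["pixels"][v:v+90,u:u+110,::-1].astype(float);i=(255*(i/255)**0.5).astype(np.uint8)
print(u,v);cv2.imwrite("pics/crop3.png",cv2.resize(i,None,fx=6.5,fy=6.5,interpolation=cv2.INTER_CUBIC))
E
```

```text
time: 2.62
tool_pos: [477.4, 207.3, 157.3]
tcp_rot: [3.142, 0.001, -2.762]
contact_force: [-0.1, 0.3, -0.8]
grip_width: 92.0
finger_force: 0.0
272.01293112936827 209.739341569017
217 164
```

View pics/crop3.png

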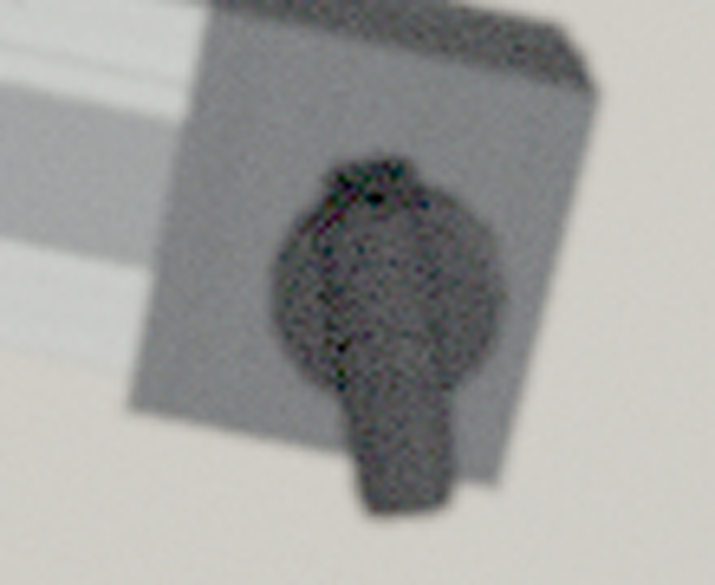

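The screw stands in the middle of its block. The skirt circle is centred at about (276.6,207), the wing's near top edge at (274.2,194.5), the far top end at (280,242).

Run:
```python
from h import *
np.set_printoptions(precision=1,suppress=True)
a,b,c=load("w1"),load("w2"),load("w3")
N,F=onz(c,274.2,194.5,87.5),onz(c,279.9,242,87.5);d=F-N
print("near,far",N,F,np.linalg.norm(d),"yaw",np.arctan2(d[1],d[0]),"mid",(N+F)/2)
print("far tri",*tri([(a,365.8,232),(b,268.6,235.6),(c,279.9,242)]))
print("skirt",[onz(c,276.6,164+298/6.5,z) for z in (58,64.5)])
k=lambda x,y:(217+x/6.5,164+y/6.5)
C={n:onz(c,*k(*p),48.5) for n,p in dict(NL=(205,10),NR=(597,92),FR=(495,487),FL=(130,410)).items()}
print(C,"mean",sum(C.values())/4)
for p,q in (("NL","FL"),("NR","FR")):
    d=C[q]-C[p];print(np.linalg.norm(d),np.arctan2(d[1],d[0]))
for p,q in (("NL","NR"),("FL","FR")):
    d=C[q]-C[p];print(np.linalg.norm(d),np.arctan2(-d[0],d[1]))
print("block tri", *tri([(b,285.6,169.2),(c,*k(597,92)),(a,373.4,179)]))
# carriage: hole and index in a
print("hole a",onz(a,206,205.5,48.5),"b",onz(b,85.5,202,48.5),"tri",tri([(a,206,205.5),(b,85.5,202)]))
```

```text
near,far [457.8 200.1  87.5] [489.3 217.   87.5] 35.74323720460801 yaw 0.4932868744121931 mid [473.6 208.5  87.5]
far tri [490.1 217.3  85.8] [0.05, 0.13, 0.08]
skirt [array([476.6, 209.4,  58. ]), array([474.6, 208.6,  64.5])]
{'NL': array([453.7, 176.5,  48.5]), 'NR': array([445.4, 224.5,  48.5]), 'FR': array([498.3, 233. ,  48.5]), 'FL': array([505.8, 185.6,  48.5])} mean [475.8 204.9  48.5]
52.85425284978227 0.17236921639282538
53.56548182859857 0.16075965735641398
48.674771673326426 0.1709956591985648
48.05910888837892 0.15625343112872464
block tri [445.7 224.3  49.4] [0.22, 0.41, 0.63]
hole a [498.   61.   48.5] b [497.5  61.6  48.5] tri (array([498.4,  60.7,  46.8]), [0.2, 0.2])
```

Heights check out: block top 49.4, wing top about 86–88, hole 46.8 against 48.5. The screw axis is at about (474.5,208.5) with wing yaw 0.49, the hole at (498,61) and rail yaw about 0.157. I'll descend on the wing.

```bash
python3 -m pendant '{"dp":[[0.001,0.001,0],[0.002,0.002,0.02],[0.002,0.002,0.04],[0.002,0.002,0.06],[0.002,0.002,0.075],[0.002,0.002,0.085],[0.002,0.002,0.09],[0.002,0.002,0.09]],"rotation":[[0,0,-0.06],[0,0,-0.11],[0,0,-0.11],[0,0,-0.11],[0,0,-0.11],[0,0,-0.11],[0,0,-0.11],[0,0,-0.11]]}' 0.04
python3 - <<'E'
from h import *
o=get_obs(); print(o["tool_pos"],o["tcp_rot"],o["contact_force"],o["grip_width"])
c=cap("wrist","w4")
i=c["pixels"][150:330,140:420,::-1].astype(float);i=(255*(i/255)**0.5).astype(np.uint8)
cv2.imwrite("pics/w4c.png",cv2.resize(i,None,fx=2.8,fy=2.8,interpolation=cv2.INTER_CUBIC))
E
```

```text
time: 3.68
tool_pos: [474.5, 208.6, 66.7]
tcp_rot: [3.142, 0.0, -2.649]
contact_force: [-0.1, 0.3, 0.4]
grip_width: 40.1
finger_force: 0.0
[474.54416045 208.59291017  66.72905461] [ 3.14152100e+00  6.58920901e-05 -2.64858058e+00] [-0.14382836  0.34549854  0.44148929] 40.10218363692729
```

View pics/w4c.png

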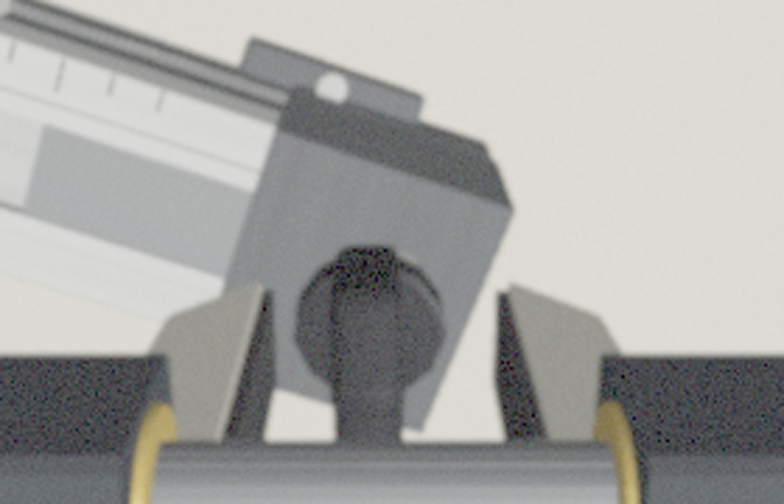

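The wing sits at col 367 of the crop, between finger faces at 268 and 502, so it is about 2.3 mm toward tool −y. I'll shift by that and close.

```bash
python3 -m pendant '{"dp":[[0,-0.0023,0],[0,-0.0023,0]],"rotation":[[0,0,0],[0,0,0]]}' 0.025; python3 -m pendant '{"dp":[[0,0,0],[0,0,0],[0,0,0],[0,0,0]],"rotation":[[0,0,0],[0,0,0],[0,0,0],[0,0,0]]}' 0.004
```

```text
time: 3.98
tool_pos: [475.9, 206.4, 67.1]
tcp_rot: [-3.141, 0.001, -2.649]
contact_force: [0.6, 1.1, 0.4]
grip_width: 26.6
finger_force: 0.0
time: 4.47
tool_pos: [475.6, 206.6, 66.8]
tcp_rot: [3.142, 0.0, -2.648]
contact_force: [0.3, 0.3, 0.5]
grip_width: 11.7
finger_force: 30.0
```

```bash
python3 -m pendant '{"dp":[[0,0,-0.015],[0,0,-0.035],[0,0,-0.05],[0.012,-0.035,-0.05],[0.025,-0.07,-0.05],[0.037,-0.105,-0.05],[0.0493,-0.1407,-0.05],[0.0493,-0.1407,-0.05]],"rotation":[[0,0,0],[0,0,0],[0,0,0],[0,0,0.084],[0,0,0.168],[0,0,0.252],[0,0,0.336],[0,0,0.336]]}'; python3 -m pendant '{"dp":[[0,0,0],[0,0,0]],"rotation":[[0,0,0],[0,0,0]]}'
python3 - <<'E'
from h import *
c=cap("wrist","w5")
i=c["pixels"][130:300,140:420,::-1].astype(float);i=(255*(i/255)**0.6).astype(np.uint8)
cv2.imwrite("pics/w5c.png",cv2.resize(i,None,fx=2.8,fy=2.8,interpolation=cv2.INTER_CUBIC))
E
```

```text
time: 5.48
tool_pos: [499.2, 57.2, 117.4]
tcp_rot: [-3.141, 0.001, -2.988]
contact_force: [0.3, 0.1, -0.8]
grip_width: 11.8
finger_force: 30.0
time: 5.72
tool_pos: [498.5, 60.2, 116.9]
tcp_rot: [3.141, 0.0, -2.983]
contact_force: [-0.3, 0.3, -0.4]
grip_width: 12.0
finger_force: 30.0
```

View pics/w5c.png

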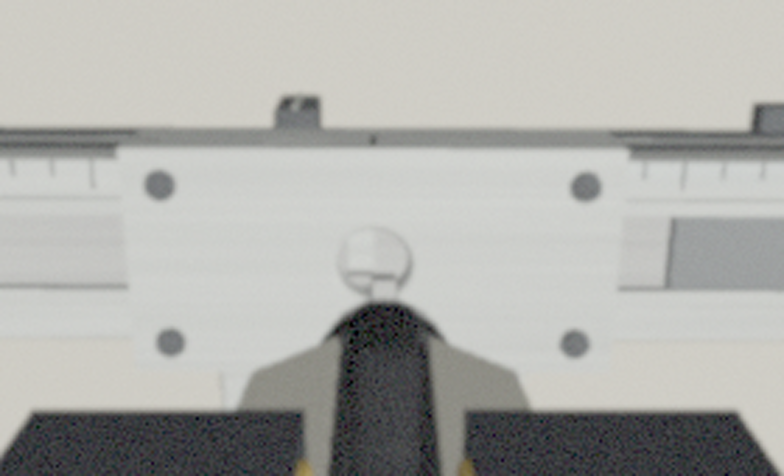

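The hole is at crop (374.5,261), the bar tip at (385,285) and the station index block at (298,112). I'll work out the remaining offset.

Run:
```python
from h import *
np.set_printoptions(precision=2,suppress=True)
c=load("w5"); T=c["P"]@np.linalg.inv(c["T_tool_cam"])
k=lambda x,y:(140+x/2.8,130+y/2.8)
H=onz(c,*k(374.5,261),48.5); print("hole",H,"in tool",np.linalg.inv(T)@[*H,1],T[:3,3])
for z in (37.8,43.3):
  for y in (-2.75,2.75):
    u,v=proj(c,(T@[7.75,y,z,1])[:3]); print("bar near end",z,y,(u-140)*2.8,(v-130)*2.8)
# index block, nominal bolts
for n,p in dict(idx=(298,112),bL=(160,185),bR=(586,186),fL=(171,343),fR=(574,343),cornL=(117,150),cornR=(628,150)).items(): print(n,onz(c,*k(*p),40 if n=="idx" else 48.5))
```

```text
hole [497.66  60.26  48.5 ] in tool [ 0.85  0.16 68.38  1.  ] [498.52  60.22 116.88]
bar near end 37.8 -2.75 360.0003185611545 280.4725372017618
bar near end 37.8 2.75 385.1887713653709 280.47909774163764
bar near end 43.3 -2.75 360.55032186548146 271.3798607496468
bar near end 43.3 2.75 385.1253235934232 271.38642412251403
idx [464.95  35.85  40.  ]
bL [486.4   5.4  48.5]
bR [470.14 108.29  48.5 ]
fL [528.29  11.91  48.5 ]
fR [511.82 114.66  48.5 ]
cornL [479.26  -5.62  48.5 ]
cornR [459.69 116.29  48.5 ]
```

Run:
```python
from h import *
g=load("w5")["pixels"].mean(2).astype(int)
print("     ",*range(258,292)); 
for r in range(208,244): print(r,*g[r,258:292])
```

```text
258 259 260 261 262 263 264 265 266 267 268 269 270 271 272 273 274 275 276 277 278 279 280 281 282 283 284 285 286 287 288 289 290 291
208 181 182 181 182 181 182 181 182 181 182 182 182 182 183 181 181 183 184 182 183 182 182 181 183 182 182 181 182 181 183 181 182 184 180
209 178 181 181 181 180 180 181 181 181 180 180 178 181 179 179 177 177 179 181 181 180 180 180 180 181 181 181 180 180 181 180 180 180 179
210 178 179 179 177 179 179 179 179 177 176 177 177 174 173 171 172 172 175 174 174 176 178 179 180 180 180 180 181 179 178 180 179 179 179
211 178 180 178 181 178 179 180 176 175 174 172 169 170 170 166 164 161 161 160 163 166 173 174 177 179 179 180 179 181 177 178 180 178 180
212 178 177 178 179 178 178 176 175 171 171 172 171 175 175 172 169 163 162 158 159 158 162 167 172 177 177 179 180 181 179 178 179 179 179
213 181 177 179 177 176 175 175 173 175 176 179 179 180 180 178 173 167 165 162 162 158 158 155 160 168 175 176 178 178 179 178 177 178 178
214 177 179 178 176 174 173 174 176 180 181 181 182 183 182 179 174 167 166 166 165 161 160 157 154 157 163 171 176 177 180 
[... 3209 characters left out ...]
 177 177 177 180
238 177 177 178 180 180 178 177 173 165 153 135 109 81 61 45 49 47 47 44 43 50 49 50 52 64 84 104 125 147 160 168 176 176 177
239 177 178 178 178 177 175 167 155 140 115 89 59 41 24 15 17 16 8 19 18 23 21 17 21 20 39 53 71 96 123 148 164 171 175
240 180 179 179 174 170 158 143 120 96 64 42 19 17 19 8 17 10 12 15 11 3 9 19 1 18 18 24 24 56 82 113 139 154 166
241 180 179 175 163 148 123 103 80 56 29 17 14 9 7 14 1 11 13 17 16 20 22 11 6 16 6 19 15 26 46 79 105 126 145
242 177 176 168 146 115 86 62 48 28 9 19 6 0 11 16 16 10 11 12 17 19 20 11 16 12 0 17 14 12 31 48 74 96 117
243 175 170 152 117 76 50 30 32 9 11 10 4 15 12 11 10 17 15 7 10 8 14 14 11 15 14 22 27 7 20 24 42 61 88
```

Using the bar and hole edges from the same view, the hole is at tool (0.9, 0.3) and the held bar at (0.0, 2.65). The correction is therefore (+0.9, −2.35) mm. Measured rail yaw of 0.158 matches the tool. The index block puts the carriage at about +19 mm. Now I insert gently.

```bash
python3 -m pendant '{"dp":[[0.0009,-0.0024,0.008],[0.0009,-0.0024,0.016],[0.0009,-0.0024,0.02],[0.0009,-0.0024,0.022],[0.0009,-0.0024,0.024],[0.0009,-0.0024,0.026],[0.0009,-0.0024,0.028],[0.0009,-0.0024,0.028]],"rotation":[[0,0,0],[0,0,0],[0,0,0],[0,0,0],[0,0,0],[0,0,0],[0,0,0],[0,0,0]]}'
```

```text
time: 6.78
tool_pos: [498.1, 56.7, 88.6]
tcp_rot: [3.141, -0.0, -2.984]
contact_force: [-0.0, 0.1, -1.5]
grip_width: 11.7
finger_force: 30.0
```

```bash
python3 -m pendant '{"dp":[[0,0,0.003],[0,0,0.006],[0,0,0.009],[0,0,0.011],[0,0,0.012],[0,0,0.012]],"rotation":[[0,0,0],[0,0,0],[0,0,0],[0,0,0],[0,0,0],[0,0,0]]}'; python3 -m pendant '{"dp":[[0,0,0.001],[0,0,0.0015],[0,0,0.0015]],"rotation":[[0,0,0],[0,0,0],[0,0,0]]}'
```

```text
time: 7.52
tool_pos: [498.2, 56.7, 76.7]
tcp_rot: [3.142, -0.0, -2.984]
contact_force: [-0.3, -0.4, -0.7]
grip_width: 12.0
finger_force: 30.0
time: 7.9
tool_pos: [498.2, 56.8, 75.2]
tcp_rot: [3.142, 0.0, -2.984]
contact_force: [0.1, 0.9, -0.2]
grip_width: 11.8
finger_force: 30.0
```

In the hole and clear. Now I approach the strip in half-millimetre steps.

```bash
for i in 1 2; do python3 -m pendant '{"dp":[[0,0,0.0005],[0,0,0.0005]],"rotation":[[0,0,0],[0,0,0]]}' | egrep 'pos|contact'; done; python3 -m pendant '{"dp":[[0,0,0.0005],[0,0,0.0005]],"rotation":[[0,0,0],[0,0,0]]}' | egrep 'pos|contact'
```

```text
tool_pos: [498.2, 56.8, 74.7]
contact_force: [0.7, 0.3, -0.6]
tool_pos: [498.2, 56.8, 74.2]
contact_force: [-0.7, 0.6, -0.7]
tool_pos: [498.3, 56.8, 73.8]
contact_force: [-0.3, -0.1, -0.9]
```

```bash
python3 -m pendant '{"dp":[[0,0,0.0005],[0,0,0.0005]],"rotation":[[0,0,0],[0,0,0]]}' | egrep 'pos|contact'
```

```text
tool_pos: [498.4, 56.7, 73.7]
contact_force: [-1.2, -0.2, 4.8]
```

Contact is at TCP 73.7, exactly the predicted resting height, at roughly 11 N/mm. Now I slide toward −y in 3 mm steps under a light press, watching for a drop.

```bash
python3 -m pendant '{"dp":[[0,-0.001,0.0002],[0,-0.002,0.0002],[0,-0.003,0.0002]],"rotation":[[0,0,0],[0,0,0],[0,0,0]]}' | egrep 'time|pos|contact'
```

```text
time: 9.28
tool_pos: [498.8, 54.6, 73.4]
contact_force: [-0.3, 2.3, -0.9]
```

```bash
python3 -m pendant '{"dp":[[0,-0.001,0],[0,-0.002,0],[0,-0.003,0]],"rotation":[[0,0,0],[0,0,0],[0,0,0]]}' | egrep 'time|pos|contact'
```

```text
time: 9.65
tool_pos: [499.2, 51.8, 72.9]
contact_force: [0.3, 7.7, 2.3]
```

```bash
python3 -m pendant '{"dp":[[0,0,0.0005],[0,0,0.0005],[0,0,0.0005]],"rotation":[[0,0,0],[0,0,0],[0,0,0]]}' | egrep 'time|pos|contact'
```

```text
time: 10.02
tool_pos: [499.1, 51.9, 72.6]
contact_force: [0.3, 7.9, 2.0]
```

It is now below the strip level (72.6 against 73.7) with a side load, so the bar seems to have entered the slot. I'll relieve the side load and lower gently.

```bash
python3 -m pendant '{"dp":[[0,0.0007,0],[0,0.001,0.0003],[0,0.001,0.0008]],"rotation":[[0,0,0],[0,0,0],[0,0,0]]}' | egrep 'time|pos|contact'
```

```text
time: 10.4
tool_pos: [498.9, 52.2, 71.7]
contact_force: [-1.0, 5.4, 3.3]
```

```bash
python3 -m pendant '{"dp":[[0,0.0006,0],[0,0.0006,0.0005],[0,0.0006,0.001],[0,0.0006,0.001]],"rotation":[[0,0,0],[0,0,0],[0,0,0],[0,0,0]]}' | egrep 'time|pos|contact'
```

```text
time: 10.9
tool_pos: [498.8, 52.4, 70.6]
contact_force: [-0.6, 4.2, 0.6]
```

The bar is 3 mm into the slot. I keep relieving the side load and lower until the collar meets the carriage (TCP about 66.8).

```bash
python3 -m pendant '{"dp":[[0,0.0005,0.0005],[0,0.0005,0.001],[0,0.0005,0.0015],[0,0.0005,0.002],[0,0.0005,0.0025],[0,0.0005,0.0025]],"rotation":[[0,0,0],[0,0,0],[0,0,0],[0,0,0],[0,0,0],[0,0,0]]}' | egrep 'time|pos|contact'
```

```text
time: 11.65
tool_pos: [498.8, 52.8, 68.1]
contact_force: [-0.0, 0.3, -1.7]
```

```bash
python3 -m pendant '{"dp":[[0,0,0.001],[0,0,0.002],[0,0,0.003],[0,0,0.004],[0,0,0.004]],"rotation":[[0,0,0],[0,0,0],[0,0,0],[0,0,0],[0,0,0]]}' | egrep 'time|pos|contact'
```

```text
time: 12.28
tool_pos: [498.9, 52.8, 64.3]
contact_force: [-0.9, -1.9, 4.5]
```

The spring force is as expected. I press on to about 6 mm.

```bash
python3 -m pendant '{"dp":[[0,0,0.001],[0,0,0.002],[0,0,0.003],[0,0,0.0034],[0,0,0.0034]],"rotation":[[0,0,0],[0,0,0],[0,0,0],[0,0,0],[0,0,0]]}' | egrep 'time|pos|contact|grip|finger'
```

```text
time: 12.9
tool_pos: [498.9, 52.9, 61.2]
contact_force: [-1.9, -0.1, 6.7]
grip_width: 11.8
finger_force: 30.0
```

```bash
python3 -m pendant '{"dp":[[0,0,0.0005],[0,0,0.0006],[0,0,0.0006],[0,0,0.0006],[0,0,0.0006]],"rotation":[[0,0,0],[0,0,0.12],[0,0,0.24],[0,0,0.36],[0,0,0.4]]}'; python3 -c "
from plant import get_obs;print(get_obs()['moment'])"
```

```text
time: 13.52
tool_pos: [499.8, 53.1, 60.9]
tcp_rot: [3.141, 0.002, 2.897]
contact_force: [-0.0, 0.8, 6.9]
grip_width: 12.0
finger_force: 30.0
[ 0.30975189 -0.00206432  0.07837327]
```

```bash
python3 -m pendant '{"dp":[[0,0,0.0002],[0,0,0.0002],[0,0,0.0002],[0,0,0.0002],[0,0,0.0002],[0,0,0.0002]],"rotation":[[0,0,0.13],[0,0,0.26],[0,0,0.39],[0,0,0.52],[0,0,0.6],[0,0,0.6]]}'; python3 -c "
from plant import get_obs;print(get_obs()['moment'])"
```

```text
time: 14.28
tool_pos: [500.4, 53.4, 60.9]
tcp_rot: [3.138, 0.002, 2.298]
contact_force: [0.8, 3.1, 7.4]
grip_width: 11.3
finger_force: 30.0
[ 0.45127326 -0.12499573 -0.07140597]
```

```bash
python3 -m pendant '{"dp":[[0,0,0],[0,0,0],[0,0,0],[0,0,0],[0,0,0],[0,0,0]],"rotation":[[0,0,0.12],[0,0,0.24],[0,0,0.36],[0,0,0.48],[0,0,0.57],[0,0,0.57]]}'; python3 -c "
from plant import get_obs;print(get_obs()['moment'])"
```

```text
time: 15.02
tool_pos: [500.7, 53.5, 61.0]
tcp_rot: [3.137, -0.0, 1.728]
contact_force: [1.6, 2.7, 8.0]
grip_width: 11.8
finger_force: 30.0
[ 0.5502373  -0.19579961 -0.01849698]
```

Turned 90° with tiny moments. Now I let it spring up into the seat (TCP about 64.2).

```bash
python3 -m pendant '{"dp":[[0,0,-0.001],[0,0,-0.002],[0,0,-0.003],[0,0,-0.0033],[0,0,-0.0033]],"rotation":[[0,0,0],[0,0,0],[0,0,0],[0,0,0],[0,0,0]]}'; python3 -c "
from plant import get_obs;print(get_obs()['moment'])"
```

```text
time: 15.65
tool_pos: [499.6, 53.2, 63.4]
tcp_rot: [3.14, -0.0, 1.729]
contact_force: [3.6, 3.4, 2.2]
grip_width: 11.6
finger_force: 30.0
[ 7.78827558e-01 -7.06285726e-01 -1.80058241e-04]
```

```bash
python3 -m pendant '{"dp":[[0,0,-0.0004],[0,0,-0.0008],[0,0,-0.0008]],"rotation":[[0,0,0],[0,0,0],[0,0,0]]}'; python3 -c "
from plant import get_obs;print(get_obs()['moment'])"
```

```text
time: 16.02
tool_pos: [499.5, 53.2, 64.1]
tcp_rot: [3.14, -0.0, 1.729]
contact_force: [4.2, 5.1, 2.0]
grip_width: 11.7
finger_force: 30.0
[ 0.81132621 -0.85057124  0.0597116 ]
```

```bash
python3 -m pendant '{"dp":[[0,0,-0.0003],[0,0,-0.0006],[0,0,-0.0006]],"rotation":[[0,0,0],[0,0,0],[0,0,0]]}'; python3 -c "
from plant import get_obs;print(get_obs()['moment'])"
```

```text
time: 16.4
tool_pos: [499.5, 53.2, 64.4]
tcp_rot: [3.14, -0.0, 1.729]
contact_force: [5.4, 3.9, -1.7]
grip_width: 11.6
finger_force: 30.0
[ 0.77911362 -1.01835791  0.0060866 ]
```

The upward travel stopped at 64.4, a compression of about 2.4 mm, and the force turned to a pull, so it is seated. I'll release and lift clear.

```bash
python3 -m pendant '{"dp":[[0,0,0],[0,0,0],[0,0,0]],"rotation":[[0,0,0],[0,0,0],[0,0,0]]}' 0.035; python3 -m pendant '{"dp":[[0,0,-0.01],[0,0,-0.03],[0,0,-0.06],[0,0,-0.09],[0,0,-0.09],[0,0,-0.09]],"rotation":[[0,0,0],[0,0,0],[0,0,0],[0,0,0],[0,0,0],[0,0,0]]}'
python3 - <<'E'
from h import *
c=cap("wrist","w6")
i=c["pixels"][80:290,140:420,::-1].astype(float);i=(255*(i/255)**0.6).astype(np.uint8)
cv2.imwrite("pics/w6c.png",cv2.resize(i,None,fx=2.8,fy=2.8,interpolation=cv2.INTER_CUBIC))
E
```

```text
time: 16.77
tool_pos: [498.3, 52.7, 64.4]
tcp_rot: [-3.14, -0.0, 1.729]
contact_force: [0.2, -0.0, 0.1]
grip_width: 34.0
finger_force: 0.0
time: 17.52
tool_pos: [498.4, 52.9, 154.5]
tcp_rot: [-3.141, -0.0, 1.729]
contact_force: [-0.7, 0.2, 0.6]
grip_width: 34.7
finger_force: 0.0
```

View pics/w6c.png

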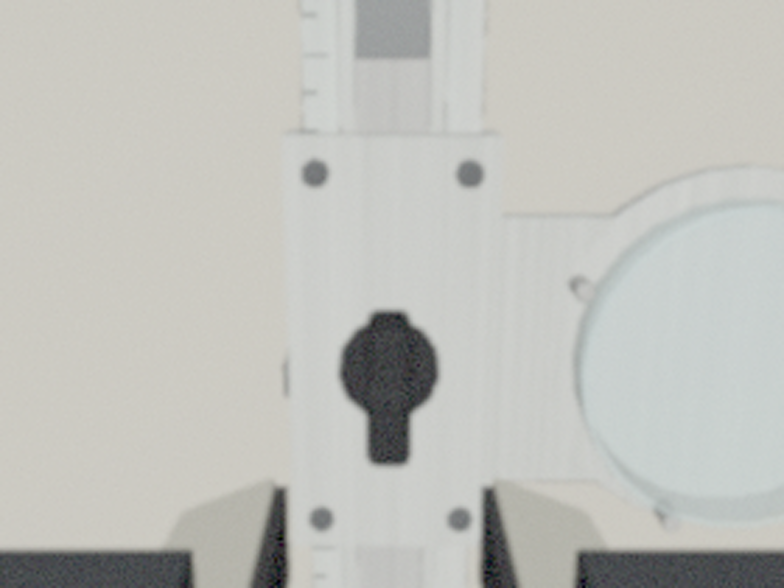

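The wing now lies along the rail, with the screw in the carriage hole at crop (390,365). The dish is undisturbed and the gripper is clear. I'll hand in.

```bash
python3 -c "
from plant import workorder;print(workorder.close_job())"
```

```text
the job is handed in; nothing more can be done
None
```

The thumbscrew went through the carriage and strip slot, turned 90° clockwise and sprang up into its locked seat at about 2.4 mm on the collar; contact readings stayed under 10 N, and I handed the job in at about 17.6 s with the gripper clear.

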